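Shut the flux jar and lock it in its stand

ROBOT

A 6-joint arm with a two-finger parallel gripper is mounted at the origin on the work surface. World frame = base frame: x ahead of the robot, y to its left, z up, the work surface at z = 0. Lengths are in m, angles in rad, forces in N, time in s.
With the tool pointing down it reaches from about 0.35 to 0.975 m from the base axis. Payload 7.1 kg.
Tool frame: the origin (TCP) lies midway between the tips of the shut fingers; the grasp point (between the pads) lies 19 mm behind it; z points along the fingers, y is the line along which they close (so a half turn about z gives the same grasp; the last joint's range is limited). The gripper opens to 88 mm and grips with 3 to 60 N. Pads are 20 mm wide; open, the fingers measure 115 mm over their backs; the gripper's body (75 mm by 178 mm) begins 61 mm behind the grasp point.
Start: joints at [1.313, 0.423, 1.63, -0, 1.089, -0.019], TCP at [0.148, 0.607, 0.223] pointing down, gripper open.
Joint ranges: [-3, 3], [-0.9, 2.11], [0.09, 2.58], [-1.31, 4.45], [0.11, 2.69], [-2.54, 2.54]. Speed limits (rad/s): [2.39, 2.39, 3.01, 3.14, 3.14, 3.14].

INTERFACE

Orientations are given as a unit quaternion [w, x, y, z].
In Python, from station import move_pose, movel, movej, command_gripper, wait, inverse_kinematics, read_camera, camera_info, MotionError, job_done, get_time, get_joint_pos, get_qvel, get_effort, get_tcp_pos, get_ee_rot, get_ft_force, get_ft_torque, get_grip_width, get_finger_force gives the robot as it stands. Calls block until the motion is done:
- move_pose(position, orientation): joint-space move of the TCP to a pose.
- movel(position, frame=None, v=0.15, until_force=None): straight line of the TCP; frame=None keeps the orientation; v is the mean speed in m/s. With until_force (N) it stops when the force on the tool has changed by that much, and returns True; else False.
- movej(angles): joint-space move.
- command_gripper(opening): opening from 0.0 (shut) to 1.0 (fully open); the grip force is fixed at half the most; returns when the fingers have stopped.
- wait(seconds).
- inverse_kinematics(position, orientation): joint angles nearest the present ones, or None.
- read_camera(name): name is "side" or "top"; returns the picture (480x640x3 uint8, red, green, blue); there is no depth.
- camera_info(name): a dict with "intrinsics" (3x3 intrinsics, pixels), "T" (4x4, takes a point from camera to world coordinates). Camera axes: x right, y up, looking along -z (the intrinsics and any distortion apply to the point x, -y, -z); pixel columns grow to the right and rows downward; lengths in m; the calibration is good to about 2 mm. A picture is of the moment at which its call begins. camera_info takes no time and is no camera call.
A pose or a line that the arm cannot do raises MotionError and nothing moves.
- job_done(): hands the job in; it is judged then, once.
Readings, each from a call of its own:
- get_time(): time.
- get_joint_pos(): joint angles.
- get_qvel(): joint speeds.
- get_effort(): joint torques, N m.
- get_tcp_pos(): TCP position.
- get_ee_rot(): TCP orientation.
- get_ft_force(): force on the tool from outside, world axes, zero at the start.
- get_ft_torque(): the same for the moment, N m.
- get_grip_width(): opening from 0.0 (shut) to 1.0 (fully open).
- get_finger_force(): force on a finger pad.
Only numpy, scipy, OpenCV 4.12 (cv2) and the standard library are available. Lean on these libraries where they do the work, as an engineer would, in place of code of your own. Each camera call takes 0.05 s, during which the arm holds its last target. There are 200 camera calls.

TASK

Screw the red cap of the leaning flux jar fully tight (clockwise, until it stops). Then lay the aluminium bar with the orange grip across the two notched posts of the stand, grip upwards, down in both notches and about centred so that both ends stick out; put it down, do not drop it. Do not push the other things on the bench about.

Things in the scene. Friction and masses are not known exactly. Their poses are not given: they have to be found in the camera images.
- stand: Blue steel stand, bolted down. Origin on the bench under the middle between its two posts; z up. Base plate 12 mm thick, x -65 to +115, y -95 to +95 mm. Holds the white flux jar (68 mm wide), leaning 30 degrees from vertical towards the stand's -x (towards the robot), cap between the posts. Posts at y = -80 and +80 mm, 177 mm high, 14 mm thick (y), 56 mm wide at the top (x)
- rest_mid (a point): Point midway between the floors of the two notches in the post tops, 164 mm above the bench; axes as the stand's. Each notch is open upwards and along y, 36 mm wide (x -18 to +18 mm), 13 mm deep. The bar's underside centre belongs here, bar along y, either way round. The cap's top centre is about 12 mm below
- cap (a joint): Turn of the red captive cap, rad. Grows as the cap is screwed on (clockwise, looking at its top). Range 0 to 2.2; 2.2 is fully tight, at a hard stop. Starts between 0.4 and 1.2. Friction about 0.12 N m; it stays where it is left and neither rises nor comes off
- cap_top (a point): Centre of the cap's top face; z points out of the cap along the jar's axis (30 degrees from vertical), x and y turn with the cap. Ribbed round red cap, 52 mm diameter, 30 mm deep below this face; under it a 44 mm neck, then the jar's shoulder 35 mm below the face. A white stripe on the cap meets the black mark on the jar's upper side (away from the robot) when tight
- lockbar: Aluminium bar 200 x 24 x 14 mm (x, y, z) with an orange grip block, 60 x 16 mm (x, y), upright on its middle from z = 13 to 55 mm. Origin at the centre of the bar's underside, x along the bar, z up. About 0.22 kg. Lies loose on the bench, grip up, left or right of the stand
- wrench: Bystander: steel wrench, 190 mm long, lying flat on the other side of the stand; origin under its middle
- screwdriver: Bystander: screwdriver, 190 mm long, lying on the right (-y) near the robot; origin under its middle
- mug: Bystander: blue mug, 80 mm wide, 92 mm high, behind, left of the stand (+y); origin at the centre of its foot
- spraycan: Bystander: spray can, 64 mm diameter, 185 mm high, behind the stand; origin at the centre of its foot
- pastetin: Bystander: paste jar, 76 mm diameter, 70 mm high, behind at the right; origin at the centre of its foot
- belt: Bystander: blue sanding sleeve, a ring of 110 mm diameter, 25 mm high, behind at the right; origin at the centre of its underside
- dropout: Bystander: flat steel frame end, 100 x 45 x 8 mm with a 30 mm stub on it, on the left (+y) near the robot; origin at the centre of its underside
There are look-alikes about, which are no part of the job. There is more than one size of the lockbar; the job needs the largest.

How it is judged:
By the outcome, as a careful person would: the job done as asked, in the order asked, and still so for the second after the job is handed in, with the robot touching nothing.
It also fails if it takes over 67 s, if anything falls off the work surface, if the arm or the gripper's body presses on something with over 40 N, if the wrist force passes 120 N, or if a joint passes its speed limit or range.

## Working session

There is one attempt and no reset: what is moved stays moved. The work goes in short steps, each a Python script; the robot and the scene stay as the last script left them, time stands still between calls to the robot, and variables do not carry over. Pictures are saved under pics/ and viewed, at most 10 in all, crops included, and the job is handed in when it is done.

```bash
mkdir -p pics
python3 - <<'E'
from station import *
import cv2,numpy as np
for n in("side","top"):
    cv2.imwrite(f"pics/{n}0.png",read_camera(n)[:,:,::-1]); i=camera_info(n); print(n,{k:(np.round(v,4).tolist() if not isinstance(v,str) else v) for k,v in i.items()})
print(get_time(),get_joint_pos(),get_ee_rot())
E
ls
```

```text
side {'intrinsics': [[498.3448, 0.0, 316.1339], [0.0, 498.3448, 240.9152], [0.0, 0.0, 1.0]], 'T': [[0.9678, 0.1624, -0.1922, 0.212], [-0.251, 0.6759, -0.6929, -0.9609], [0.0174, 0.7189, 0.6949, 1.0992], [0.0, 0.0, 0.0, 1.0]]}
top {'intrinsics': [[588.605, 0.0, 328.6023], [0.0, 588.605, 246.2597], [0.0, 0.0, 1.0]], 'T': [[-0.0043, 0.9816, -0.1908, 0.1896], [-1.0, -0.0049, -0.0024, 0.0221], [-0.0033, 0.1907, 0.9816, 1.5309], [0.0, 0.0, 0.0, 1.0]]}
0.1 [ 1.31304785e+00  4.23766491e-01  1.63060439e+00 -2.17945503e-05
  1.08862271e+00 -1.89828785e-02] [-8.70525950e-05  1.19094371e-01  9.92882692e-01 -6.95103960e-04]
pics
```

View pics/side0.png

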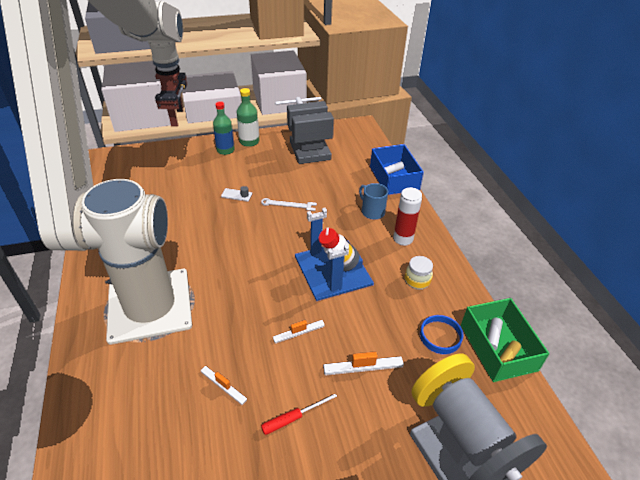

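View pics/top0.png

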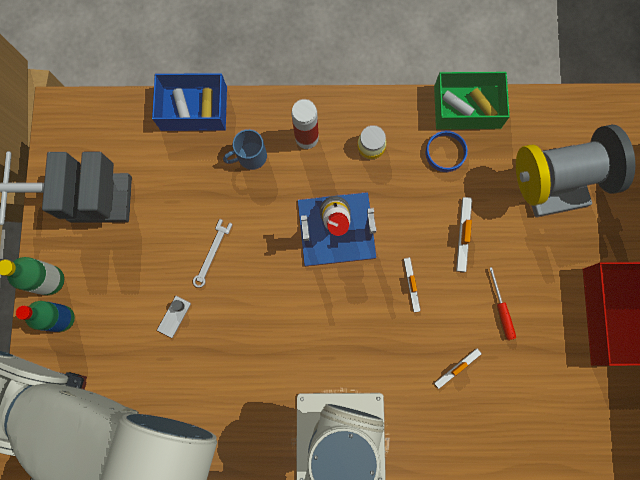

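The largest bar is at top (465,235) and side (363,365). The stand is at top (337,228) and side (333,265), and the red cap at top (337,225). Next I'll crop for exact pixels.

Run:
```python
import cv2,numpy as np
t=cv2.imread("pics/top0.png");s=cv2.imread("pics/side0.png")
def c(im,x,y,w,h,k): return cv2.resize(im[y:y+h,x:x+w],None,fx=k,fy=k,interpolation=cv2.INTER_CUBIC)
cv2.imwrite("pics/c1.png",np.hstack([c(t,290,185,100,90,5),c(t,440,190,60,90,5)]))
cv2.imwrite("pics/c2.png",np.vstack([c(s,285,200,100,100,4),]))
cv2.imwrite("pics/c2.png",np.hstack([c(s,290,200,90,100,5),cv2.copyMakeBorder(c(s,315,340,100,45,3),0,500-135,0,0,cv2.BORDER_CONSTANT)]))
```

```text
(no output)
```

View pics/c1.png

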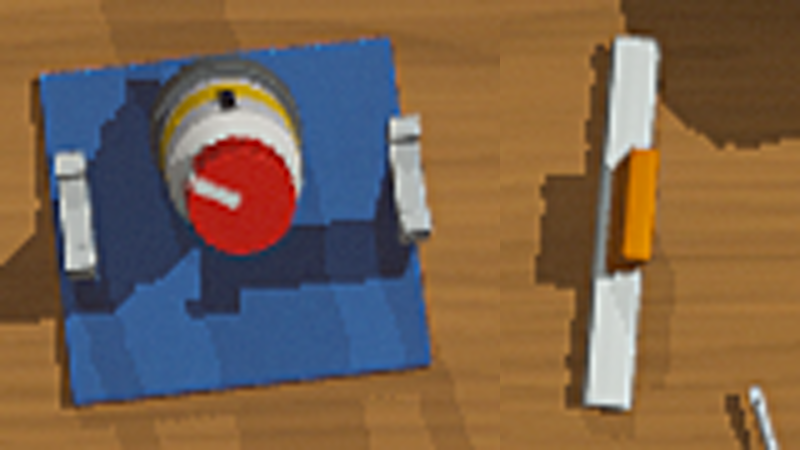

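View pics/c2.png

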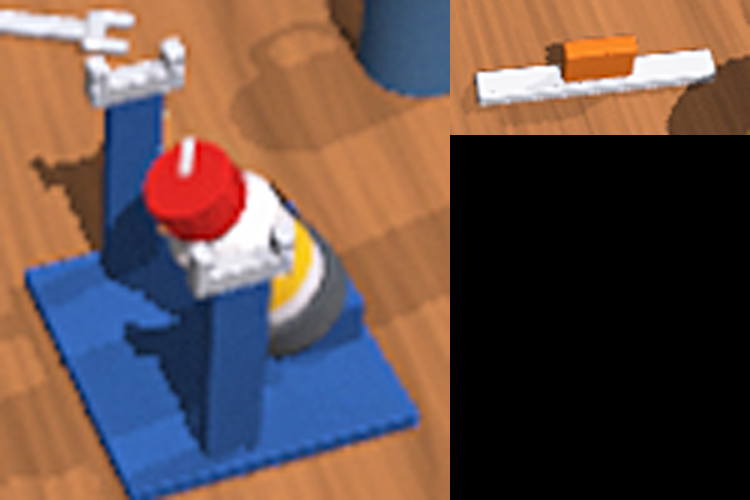

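Top crop: base plate corners at (42,75), (390,40), (430,365) and (75,405), post-top back horns near (69,153) and (404,118), cap disc centred at (242,195), and its stripe pointing left, so it has to turn clockwise to the mark at (227,98). Side crop: horn tops at (95,60), (175,42), (197,250) and (285,225). Next I'll fit poses from both views, leaving height free.

```bash
cat > fit.py <<'E'
import cv2,numpy as np
from station import camera_info
from scipy.optimize import least_squares,minimize
from scipy.spatial.transform import Rotation as R
CI={n:camera_info(n) for n in("top","side")}
def proj(n,P):
    T=np.array(CI[n]["T"]);K=np.array(CI[n]["intrinsics"])
    p=(np.asarray(P,float)-T[:3,3])@T[:3,:3]; p=p*[1,-1,-1]
    q=p@K.T; return q[:,:2]/q[:,2:]
def pose(v,P): return R.from_euler('z',v[3]).apply(P)+v[:3]
def ray(n,uv,z):
    T=np.array(CI[n]["T"]);K=np.array(CI[n]["intrinsics"])
    d=np.linalg.solve(K,[*uv,1])*[1,-1,-1]; d=T[:3,:3]@d; o=T[:3,3]; return o+d*(z-o[2])/d[2]
E
cat > m.py <<'E'
from fit import *
f=lambda u,o,k:(np.array(u,float)+.5)/k-.5+o
# stand: (view, crop px, model point mm)
A=[("top",(42,75),(115,95,12)),("top",(390,40),(115,-95,12)),("top",(430,366),(-65,-95,6)),("top",(75,405),(-65,95,6)),
("top",(55,155),(28,87,177)),("top",(83,151),(28,73,177)),("top",(390,120),(28,-73,177)),("top",(418,115),(28,-87,177)),
("side",(25,270),(-65,95,12)),("side",(135,488),(-65,-95,12)),("side",(418,408),(115,-95,12)),
("side",(88,58),(-28,87,177)),("side",(184,40),(28,80,177)),("side",(190,252),(-28,-80,177)),("side",(293,225),(28,-80,177))]
off={"top":[290,185],"side":[290,200]}
px=[f(u,off[n],5) for n,u,_ in A]
def res(v): return np.concatenate([proj(n,pose(v,[np.array(P)/1e3]))[0]-p for (n,_,P),p in zip(A,px)])
s=least_squares(res,[.55,0,0,0],loss='soft_l1',x_scale=[.1,.1,.1,1]).x; print("stand x y z yaw",s.round(4)); print(res(s).reshape(-1,2).round(1).tolist())
im={n:cv2.imread(f"pics/{n}0.png") for n in("top","side")}
hsv={n:cv2.cvtColor(i,cv2.COLOR_BGR2HSV) for n,i in im.items()}
def win(m,w):
    o=np.zeros_like(m);x,y,W,H=w;o[y:y+H,x:x+W]=m[y:y+H,x:x+W];return o
def draw(n,hulls):
    m=np.zeros((480,640),np.uint8)
    for P in hulls:
        h=cv2.convexHull(proj(n,P).astype(np.float32)); cv2.fillConvexPoly(m,np.round(h*256).astype(np.int32),255,cv2.LINE_AA,8)
    return m
def box(x,y,z0,z1): return np.array([(a,b,c) for a in(-x,x) for b in(-y,y) for c in(z0,z1)])/1e3
def fitm(masks,shape,v0):
    c=lambda v:sum(np.abs(cv2.GaussianBlur(draw(n,shape(v)),(0,0),1.).astype(float)-cv2.GaussianBlur(m,(0,0),1.)).sum()/255 for n,m in masks.items())
    v=np.array(v0,float)
    for st in(.012,.004):
        S=np.vstack([v]+[v+np.eye(len(v))[i]*(st if i<3 else st*8) for i in range(len(v))])
        v=minimize(c,v,method='Nelder-Mead',options=dict(initial_simplex=S,maxiter=400,xatol=1e-5)).x
    return v,c(v),{n:int((m>0).sum()) for n,m in masks.items()}
# bar: orange and white separately summed as union
W={"top":(450,190,32,85),"side":(318,345,90,35)}
mk={}
for n in hsv:
    h,sa,va=cv2.split(hsv[n]); org=(h>8)&(h<20)&(sa>200)&(va>150); wh=(sa<60)&(va>90)
    o=win((org*255).astype(np.uint8),W[n]); w=win((wh*255).astype(np.uint8),W[n])
    o=cv2.morphologyEx(o,cv2.MORPH_OPEN,np.ones((2,2)))
    mk[n]=(o,o|w)
    print(n,"orange",cv2.boundingRect(o),"all",cv2.boundingRect(o|w))
g=box(30,8,13,55);b=box(100,12,0,14)
c0=ray("top",(465,235),.02)
v0=[c0[0],c0[1],0,0.0]
print("bar all",fitm({n:m[1] for n,m in mk.items()},lambda v:[pose(v,g),pose(v,b)],v0))
print("bar orange",fitm({n:m[0] for n,m in mk.items()},lambda v:[pose(v,g)],v0))
# cap
t=np.linspace(0,2*np.pi,40); ring=np.c_[.026*np.cos(t),.026*np.sin(t),0*t]; cyl=np.vstack([ring,ring-[0,0,.03]])
Rc=R.from_euler('z',s[3])*R.from_euler('y',-30,degrees=True)
ck={}
for n,w in {"top":(320,205,40,40),"side":(315,222,30,30)}.items():
    h,sa,va=cv2.split(hsv[n]); m=win((((h<6)|(h>172))&(sa>150)&(va>70)).astype(np.uint8)*255,w)
    cs=cv2.findContours(m,0,2)[0]; hu=cv2.convexHull(max(cs,key=len)); m=np.zeros_like(m); cv2.fillConvexPoly(m,hu,255); ck[n]=m
rm=pose(s,[[0,0,.152]])[0]; print("expect cap",rm.round(4))
v,cost,ar=fitm(ck,lambda v:[Rc.apply(cyl)+v[:3]],rm); print("cap",v.round(4),cost,ar)
# stripe angle: inner and outer end, on cap plane
def onplane(n,uv):
    a=ray(n,uv,1.);b=ray(n,uv,0.);k=Rc.as_matrix()[:,2]; l=((v-a)@k)/((b-a)@k); return Rc.inv().apply(a+l*(b-a)-v)
for n,u in(("top",(192,183)),("top",(238,202)),("side",(190,140)),("side",(185,172))):
    q=onplane(n,f(u,off[n],5)); print(n,q.round(4),np.arctan2(q[1],q[0]).round(2))
np.save("pose.npy",np.array([*s]))
E
python3 m.py
```

```text
stand x y z yaw [ 0.5091  0.0025 -0.0016  0.1043]
[[-0.7, -0.4], [0.3, -0.9], [0.4, 0.1], [-0.4, 0.1], [-0.2, -0.2], [0.1, -0.0], [-0.1, -0.4], [0.1, 0.0], [-0.4, -0.9], [-0.7, 0.9], [0.7, 0.7], [-0.6, -0.4], [-0.6, 0.4], [0.5, -0.1], [-0.4, 0.3]]
top orange (466, 221, 7, 22) all (457, 197, 16, 75)
side orange (354, 353, 24, 15) all (323, 353, 81, 22)
bar all (array([ 0.51772954, -0.33337186, -0.00422526, -0.12987446]), np.float64(502.56862745098044), {'top': 638, 'side': 1005})
bar orange (array([ 0.52034182, -0.33545963, -0.00168645,  0.01542933]), np.float64(299.46274509803925), {'top': 125, 'side': 293})
expect cap [0.5091 0.0025 0.1504]
cap [0.5105 0.0039 0.1447] 105.45882352941177 {'top': 416, 'side': 315}
top [ 0.0127  0.0218 -0.    ] 1.04
top [ 0.0007  0.0006 -0.    ] 0.68
side [0.013  0.0242 0.    ] 1.08
side [0.0016 0.0062 0.    ] 1.32
```

```bash
cat > m2.py <<'E'
from fit import *
A=[("top",(613,38),(100,12,14)),("top",(659,40),(100,-12,14)),("top",(632,409),(-100,-12,7)),("top",(584,402),(-100,12,3)),
("top",(632,150),(30,8,55)),("top",(658,150),(30,-8,55)),("top",(648,262),(-30,-8,55)),
("side",(480,104),(-100,-12,0)),("side",(715,77),(100,-12,0)),("side",(477,75),(-100,12,14)),("side",(710,49),(100,12,14)),
("side",(564,42),(-30,8,55)),("side",(637,36),(30,8,55))]
px=[(440+(u[0]-500+.5)/5-.5,190+(u[1]+.5)/5-.5) if n=="top" else (315+(u[0]-450+.5)/3-.5,340+(u[1]+.5)/3-.5) for n,u,_ in A]
def res(v): return np.concatenate([proj(n,pose(v,[np.array(P)/1e3]))[0]-p for (n,_,P),p in zip(A,px)])
r=least_squares(res,[.52,-.33,0,0],loss='soft_l1',x_scale=[.1,.1,.1,1]);print("bar",r.x.round(4));print(res(r.x).reshape(-1,2).round(1).tolist())
E
python3 m2.py
```

```text
bar [ 0.518  -0.3327 -0.005  -0.1169]
[[0.1, -0.5], [-0.1, 0.0], [-0.4, 0.2], [-0.3, 0.8], [-0.5, -1.1], [0.4, -0.4], [0.9, -0.2], [0.2, 1.4], [-0.1, 1.6], [-0.0, -0.3], [-0.2, -0.2], [-0.2, -0.1], [-0.7, -0.7]]
```

Stand, cap and bar agree between the two views to about 1 px; heights are within 5 mm. About 1.06 rad of cap turn is left. Next I'll check that the poses are reachable, then move.

```bash
cat > h.py <<'E'
import numpy as np
from station import *
from scipy.spatial.transform import Rotation as R
SY=0.104; ST=np.array([.5095,.003,0]); CAP=np.array([.510,.0033,.149]); BAR=np.array([.518,-.3327,0]); BY=-.117
AX=R.from_euler('z',SY).apply(R.from_euler('y',-30,degrees=True).apply([0,0,1]))
def q(r): x=r.as_quat(); return [x[3],x[0],x[1],x[2]]
def capR(a): # tool pointing against the cap axis, turned by a about tool z
    return R.from_euler('z',SY)*R.from_euler('y',-30,degrees=True)*R.from_euler('x',np.pi)*R.from_euler('z',a)
def downR(yaw): return R.from_euler('z',yaw)*R.from_euler('x',np.pi) # tool x along yaw, closing across
E
python3 - <<'E'
from h import *
for a in np.arange(-3.1,3.2,.35):
    o=[inverse_kinematics((CAP+AX*d).tolist(),q(capR(a))) for d in(-.026,.1)]
    print(round(a,2),[None if x is None else np.round(x,2).tolist() for x in o])
for p,y in((BAR,BY),(ST+[0,0,.164],SY+np.pi/2)):
  for k in(0,np.pi,-np.pi):
    o=inverse_kinematics((p+[0,0,.022]).tolist(),q(downR(y+k))); print(y+k,None if o is None else np.round(o,2))
E
```

```text
-3.1 [None, [-0.1, -0.03, 2.3, 0.28, 0.37, -1.97]]
-2.75 [None, [-0.1, -0.03, 2.3, 0.28, 0.37, -1.62]]
-2.4 [None, [-0.1, -0.03, 2.3, 0.28, 0.37, -1.27]]
-2.05 [None, [-0.1, -0.03, 2.3, 0.28, 0.37, -0.92]]
-1.7 [None, [-0.1, -0.03, 2.3, 0.28, 0.37, -0.57]]
-1.35 [None, [-0.1, -0.03, 2.3, 0.28, 0.37, -0.22]]
-1.0 [None, [-0.1, -0.03, 2.3, 0.28, 0.37, 0.13]]
-0.65 [None, [-0.1, -0.03, 2.3, 0.28, 0.37, 0.48]]
-0.3 [None, [-0.1, -0.03, 2.3, 0.28, 0.37, 0.83]]
0.05 [None, [-0.1, -0.03, 2.3, 0.28, 0.37, 1.18]]
0.4 [None, [-0.1, -0.03, 2.3, 0.28, 0.37, 1.53]]
0.75 [None, [-0.1, -0.03, 2.3, 0.28, 0.37, 1.88]]
1.1 [None, [-0.1, -0.03, 2.3, 0.28, 0.37, 2.23]]
1.45 [None, None]
1.8 [None, None]
2.15 [None, None]
2.5 [None, None]
2.85 [None, [-0.1, -0.03, 2.3, 0.28, 0.37, -2.3]]
3.2 [None, [-0.1, -0.03, 2.3, 0.28, 0.37, -1.95]]
-0.117 [-0.59  0.68  1.74 -0.    0.72  1.1 ]
3.024592653589793 [-0.59  0.68  1.74  0.    0.72 -2.04]
-3.258592653589793 [-0.59  0.68  1.74  0.    0.72 -2.04]
1.6747963267948967 [-0.02  0.3   1.91 -0.    0.92 -0.12]
4.81638898038469 None
-1.4667963267948965 None
```

Run:
```python
from h import *
def cr(t,a): return R.from_euler('z',SY)*R.from_euler('y',-t,degrees=True)*R.from_euler('x',np.pi)*R.from_euler('z',a)
for t in (30,27,25,22,20,15,35,40):
  for d in(-.028,-.022,-.016,0,.05):
    o=inverse_kinematics((CAP+AX*d).tolist(),q(cr(t,-1.35)))
    o2=inverse_kinematics((CAP+AX*d).tolist(),q(cr(t,1.45)))
    print(t,d,*[None if x is None else np.round(x,2).tolist() for x in (o,o2)])
```

```text
30 -0.028 None None
30 -0.022 None None
30 -0.016 None None
30 0 [-0.07, 0.25, 2.28, 0.72, 0.13, -0.65] [-0.07, 0.25, 2.28, 0.72, 0.13, 2.15]
30 0.05 [-0.08, 0.11, 2.29, 0.4, 0.24, -0.33] [-0.08, 0.11, 2.29, 0.4, 0.24, 2.47]
27 -0.028 [-0.06, 0.32, 2.23, 0.53, 0.14, -0.45] [-0.06, 0.32, 2.23, 0.53, 0.14, 2.35]
27 -0.022 [-0.06, 0.31, 2.23, 0.49, 0.16, -0.41] [-0.06, 0.31, 2.23, 0.49, 0.16, 2.39]
27 -0.016 [-0.06, 0.29, 2.24, 0.46, 0.17, -0.38] [-0.06, 0.29, 2.24, 0.46, 0.17, 2.42]
27 0 [-0.06, 0.25, 2.24, 0.39, 0.2, -0.31] [-0.06, 0.25, 2.24, 0.39, 0.2, 2.49]
27 0.05 [-0.07, 0.12, 2.26, 0.27, 0.31, -0.19] None
25 -0.028 [-0.05, 0.32, 2.21, 0.35, 0.19, -0.27] [-0.05, 0.32, 2.21, 0.35, 0.19, 2.53]
25 -0.022 [-0.05, 0.31, 2.21, 0.33, 0.2, -0.25] None
25 -0.016 [-0.06, 0.29, 2.21, 0.32, 0.22, -0.23] None
25 0 [-0.06, 0.25, 2.22, 0.28, 0.25, -0.2] None
25 0.05 [-0.07, 0.12, 2.24, 0.21, 0.36, -0.13] None
22 -0.028 [-0.05, 0.32, 2.17, 0.21, 0.27, -0.12] None
22 -0.022 [-0.05, 0.31, 2.18, 0.21, 0.28, -0.12] None
22 -0.016 [-0.05, 0.29, 2.18, 0.2, 0.29, -0.11] None
22 0 [-0.05, 0.26, 2.19, 0.
[... 600 characters left out ...]
0.07, 0.34, 2.31, 2.42, 0.15, -2.35] [-0.07, 0.34, 2.31, 2.42, 0.15, 0.45]
35 -0.022 [-0.08, 0.32, 2.32, 2.35, 0.14, -2.29] [-0.08, 0.32, 2.32, 2.35, 0.14, 0.51]
35 -0.016 [-0.08, 0.31, 2.32, 2.28, 0.14, -2.21] [-0.08, 0.31, 2.32, 2.28, 0.14, 0.59]
35 0 [-0.08, 0.26, 2.33, 2.02, 0.12, -1.96] [-0.08, 0.26, 2.33, 2.02, 0.12, 0.84]
35 0.05 [-0.1, 0.11, 2.35, 0.97, 0.14, -0.91] [-0.1, 0.11, 2.35, 0.97, 0.14, 1.89]
40 -0.028 None [-0.09, 0.37, 2.36, 2.72, 0.3, 0.13]
40 -0.022 None [-0.09, 0.35, 2.37, 2.7, 0.29, 0.15]
40 -0.016 None [-0.09, 0.33, 2.37, 2.68, 0.28, 0.18]
40 0 None [-0.09, 0.29, 2.38, 2.6, 0.25, 0.26]
40 0.05 [-0.11, 0.13, 2.4, 2.06, 0.16, -2.01] [-0.11, 0.13, 2.4, 2.06, 0.16, 0.79]
```

Full alignment isn't reachable because of the joint 5 limit, so I'll grasp with the tool at 26°, 4° off the cap axis, with the fingers closing roughly along the stand's y.

```bash
cat > cap.py <<'E'
from h import *
t=26
def cr(a): return R.from_euler('z',SY)*R.from_euler('y',-t,degrees=True)*R.from_euler('x',np.pi)*R.from_euler('z',a)
r=cr(-.65); zt=r.apply([0,0,1])
tgt=CAP-AX*.006+zt*.019
p=get_tcp_pos(); movel([p[0],p[1],.36],v=.25)
move_pose((tgt-zt*.13).tolist(),q(r)); print(get_time(),np.round(get_joint_pos(),3))
print("hit",movel((tgt).tolist(),v=.06,until_force=8),np.round(get_tcp_pos()-tgt,4),np.round(get_ft_force(),1))
command_gripper(0.0); print("w",get_grip_width()*88,get_finger_force(),np.round(get_ft_force(),1))
j=np.array(get_joint_pos()); j0=j[5]
for k in range(1,12):
    j[5]=j0+.14*k; movej(j.tolist())
    tq=np.array(get_ft_torque())@AX; print(round(.14*k,2),round(get_joint_pos()[5]-j0,3),round(tq,3),np.round(get_ft_force(),1),round(get_grip_width()*88,1))
    if abs(tq)>.5: break
print(get_time())
E
python3 cap.py
```

```text
3.2583 [-0.082 -0.019  2.235  0.176  0.485  0.596]
hit False [ 0.0001 -0.      0.0002] [-0.1 -0.4  0.3]
w 52.31394657873448 29.81989949941635 [-0.3 -1.4  0.6]
0.14 0.137 -0.113 [ 0.5  1.3 -1. ] 51.9
0.28 0.274 -0.135 [0.3 2.2 0.7] 52.1
0.42 0.414 -0.117 [-0.1  3.7  0.2] 51.7
0.56 0.555 -0.211 [-2.2  6.   1.9] 51.5
0.7 0.695 -0.176 [-0.7  5.8  1.4] 51.7
0.84 0.835 -0.174 [-2.4  7.2  2.7] 51.7
0.98 0.975 -0.239 [-3.2  8.6  5.2] 51.4
1.12 1.115 -0.083 [-0.5  6.7  3.6] 52.0
1.26 1.254 0.118 [ 3.2 -2.6  2.6] 52.2
1.4 1.395 0.37 [  4.8 -14.7   4.3] 52.4
1.54 1.535 0.332 [  2.3 -20.7   3.4] 51.9
9.0667
```

Run:
```python
from h import *
import cv2
zt=R.from_quat(np.roll(get_ee_rot(),-1)).apply([0,0,1])
command_gripper(1.0); movel((np.array(get_tcp_pos())-zt*.13).tolist(),v=.15)
move_pose((BAR+[-.05,0,.25]).tolist(),q(downR(BY)))
print(get_time(),np.round(get_joint_pos(),2),np.round(get_tcp_pos(),3))
t=read_camera("top")[:,:,::-1];s=read_camera("side")[:,:,::-1]
cv2.imwrite("pics/top1.png",t);cv2.imwrite("pics/side1.png",s)
c=lambda im,x,y,w,h,k: cv2.resize(im[y:y+h,x:x+w],None,fx=k,fy=k,interpolation=cv2.INTER_CUBIC)
cv2.imwrite("pics/c3.png",np.hstack([c(t,310,195,55,60,7),c(s,310,215,55,60,7)]))
```

```text
12.0667 [-0.64  0.32  1.72  0.    1.1   1.05] [ 0.468 -0.332  0.249]
```

View pics/c3.png

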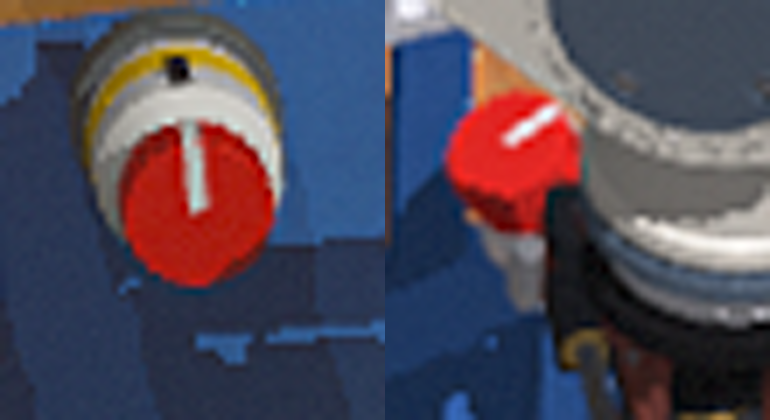

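The stripe runs from (200,212) to (190,125) in the top crop and points at the black mark at (178,68). I'll compute its angle and compare it with tight.

Run:
```python
from h import *
from fit import ray
import cv2
Rc=R.from_euler('z',SY)*R.from_euler('y',-30,degrees=True)
def op(n,uv):
    a=ray(n,uv,1.);b=ray(n,uv,0.); l=((CAP-a)@AX)/((b-a)@AX); return Rc.inv().apply(a+l*(b-a)-CAP)
# automatic stripe extraction: white pixels inside red hull
for n,w,f in(("top",(320,205,40,40),0),("top",(320,205,40,40),1),("side",(315,222,30,30),0),("side",(310,222,40,30),1)):
    im=cv2.imread(f"pics/{n}{f}.png");h,s,v=cv2.split(cv2.cvtColor(im,cv2.COLOR_BGR2HSV)); m=np.zeros(h.shape,bool)
    yy,xx=np.mgrid[w[1]:w[1]+w[3],w[0]:w[0]+w[2]]
    P=np.array([op(n,(x,y)) for x,y in zip(xx.ravel(),yy.ravel())]); sat=s[yy.ravel(),xx.ravel()].astype(float); val=v[yy.ravel(),xx.ravel()]
    k=(np.hypot(P[:,0],P[:,1])<.023)&(sat<140)&(val>110); Q=P[k][:,:2]; c=Q.mean(0); u,S,V=np.linalg.svd(Q-c); d=V[0]*np.sign(V[0]@c)
    print(n,f,k.sum(),"centre",c.round(4),"dir",np.arctan2(d[1],d[0]).round(3),"bearing",np.arctan2(c[1],c[0]).round(3))
```

```text
top 0 30 centre [0.0059 0.0105] dir 1.085 bearing 1.059
top 1 28 centre [ 0.0118 -0.0003] dir 0.031 bearing -0.029
side 0 18 centre [0.0053 0.011 ] dir 1.1 bearing 1.12
side 1 21 centre [ 0.0116 -0.0002] dir -0.025 bearing -0.013
```

The stripe sits at 0.00 ± 0.03 rad in both views, and the gripper slipped a further 0.45 rad against the stop, so the cap is tight. Next, the bar.

```bash
cat > bar.py <<'E'
from h import *
import cv2
r=downR(BY)
command_gripper(.6)
move_pose((BAR+[0,0,.12]).tolist(),q(r))
print("hit",movel((BAR+[0,0,.024]).tolist(),v=.08,until_force=8),np.round(get_tcp_pos(),4))
command_gripper(0.0); print("w",get_grip_width()*88,get_finger_force())
f0=np.array(get_ft_force())
movel((BAR+[0,0,.30]).tolist(),v=.2); wait(.3)
print("w",get_grip_width()*88,get_finger_force(),"df",np.round(np.array(get_ft_force())-f0,2),np.round(get_ft_torque(),3))
move_pose((ST+[0,0,.30]).tolist(),q(downR(SY+np.pi/2))); wait(.3)
print(get_time(),np.round(get_joint_pos(),2),np.round(get_tcp_pos(),4))
s=read_camera("side")[:,:,::-1];t=read_camera("top")[:,:,::-1]
cv2.imwrite("pics/side2.png",s);cv2.imwrite("pics/top2.png",t)
c=lambda im,x,y,w,h,k: cv2.resize(im[y:y+h,x:x+w],None,fx=k,fy=k,interpolation=cv2.INTER_CUBIC)
cv2.imwrite("pics/c4.png",np.hstack([c(t,270,150,130,160,3),c(s,260,140,130,160,3)]))
E
python3 bar.py
```

```text
hit False [ 0.5184 -0.3329  0.0245]
w 15.800231594592885 29.993988275527954
w 15.714280822395585 29.993003010749817 df [-0.21 -0.57 -2.77] [0.018 0.132 0.052]
18.9083 [-0.02  0.16  1.8  -0.    1.18 -0.12] [0.5096 0.0024 0.2999]
```

View pics/c4.png

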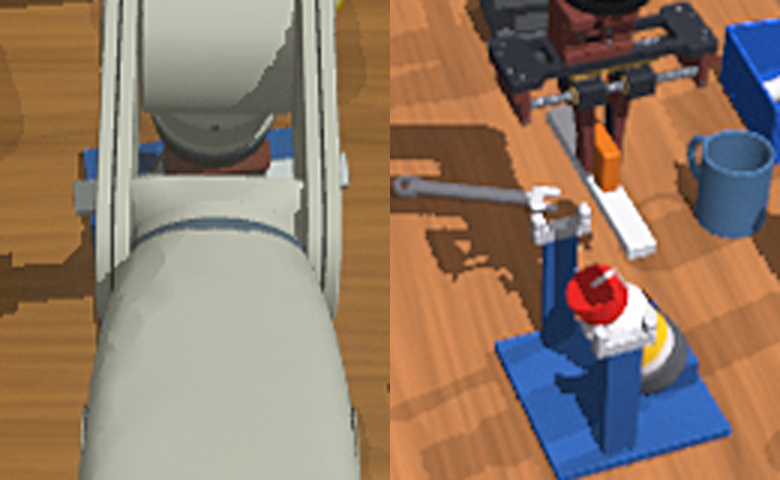

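The bar is held level above the stand, and the side crop shows its near end at about (640,250). I'll compare that with the predicted corners for a slide along the grip.

Run:
```python
from h import *
from fit import proj
p=np.array(get_tcp_pos())-[0,0,.0245]
for s in(1,-1):
  for x,y,z in((-12,-100*s,0),(12,-100*s,0),(-12,-100*s,14),(12,-100*s,14)):
    w=R.from_euler('z',SY).apply(np.array([x,y,z])/1e3)+p; u=proj("side",[w])[0]; print(x,-100*s,z,((u-[260,140]+.5)*3-.5+[390,0]).round(0))
import cv2
s=cv2.imread("pics/side2.png");cv2.imwrite("pics/c5.png",cv2.resize(s[165:235,305:355],None,fx=8,fy=8,interpolation=cv2.INTER_CUBIC))
```

```text
-12 -100 0 [627. 256.]
12 -100 0 [654. 250.]
-12 -100 14 [628. 243.]
12 -100 14 [655. 237.]
-12 100 0 [544. 117.]
12 100 0 [568. 112.]
-12 100 14 [544. 104.]
12 100 14 [568.  99.]
```

View pics/c5.png

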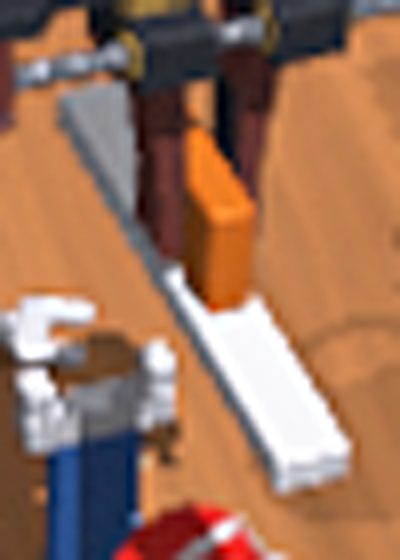

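The corners match within about 1–1.5 px (2–4 mm), so it's well centred. Lowering under force guard.

Run:
```python
from h import *
movel((ST+[0,0,.208]).tolist(),v=.1); wait(.2); f0=np.array(get_ft_force())
h=movel((ST+[0,0,.176]).tolist(),v=.015,until_force=5)
print("hit",h,np.round(get_tcp_pos(),4),np.round(np.array(get_ft_force())-f0,2),np.round(get_ft_torque(),3),get_time())
```

```text
hit True [0.5095 0.003  0.1879] [ 0.23 -0.8   7.09] [-0.019  0.059 -0.022] 21.5833
```

Contact came at TCP z = 0.188, the notch-floor height expected. I'll press lightly to seat both ends, release, retreat and look.

Run:
```python
from h import *
import cv2
print(movel((ST+[0,0,.184]).tolist(),v=.01,until_force=8),np.round(get_tcp_pos(),4),np.round(get_ft_force(),1),np.round(get_ft_torque(),3))
command_gripper(.45); print(np.round(get_ft_force(),1))
movel((ST+[0,0,.34]).tolist(),v=.12)
move_pose([.35,.40,.35],q(downR(.8))); wait(.5)
print(get_time(),get_grip_width())
t=read_camera("top")[:,:,::-1];s=read_camera("side")[:,:,::-1]
cv2.imwrite("pics/top3.png",t);cv2.imwrite("pics/side3.png",s)
c=lambda im,x,y,w,h,k: cv2.resize(im[y:y+h,x:x+w],None,fx=k,fy=k,interpolation=cv2.INTER_CUBIC)
cv2.imwrite("pics/c6.png",np.hstack([c(t,280,180,120,100,4)[:400,:400+80],c(s,290,200,80,100,4)]))
d=lambda a,b:cv2.threshold(cv2.absdiff(cv2.imread(a),b).max(2),60,255,0)[1]
for n,b in(("top0",t),("side0",s)):
    m=cv2.morphologyEx(d(f"pics/{n}.png",b),cv2.MORPH_OPEN,np.ones((3,3)))
    print(n,[tuple(map(int,r)) for r in cv2.connectedComponentsWithStats(m)[2][1:] if r[4]>15])
```

```text
True [0.5095 0.003  0.1879] [-1.1 -0.2  3.7] [-0.046  0.152 -0.095]
[ 0.5  0.3 -0.4]
25.8667 0.4488001138205002
top0 [(460, 197, 12, 27, 254), (0, 207, 309, 273, 45626), (327, 215, 42, 15, 492), (374, 214, 8, 11, 74), (307, 220, 19, 11, 169), (297, 222, 5, 10, 44), (324, 236, 6, 6, 27), (259, 241, 8, 8, 49), (456, 245, 12, 27, 268), (27, 254, 19, 29, 282), (115, 266, 10, 3, 30), (172, 305, 6, 6, 29), (0, 378, 6, 13, 52), (348, 403, 9, 6, 46), (324, 404, 18, 7, 90), (356, 411, 7, 4, 23), (319, 433, 8, 8, 36), (308, 436, 9, 13, 71), (390, 439, 4, 6, 22), (0, 440, 14, 15, 146), (311, 443, 51, 37, 1066), (389, 447, 4, 5, 19), (385, 453, 4, 5, 19), (305, 473, 6, 7, 35)]
side0 [(23, 0, 34, 134, 1423), (146, 0, 65, 60, 1732), (243, 0, 8, 13, 83), (67, 2, 11, 28, 152), (0, 10, 4, 16, 42), (250, 13, 8, 8, 38), (215, 15, 34, 7, 187), (208, 27, 45, 71, 1741), (78, 40, 11, 21, 204), (156, 60, 30, 41, 683), (82, 68, 107, 117, 2295), (258, 73, 13, 17, 167), (13, 78, 83, 172, 2309), (230, 83, 9, 24, 147), (155, 87, 12, 22, 176), (246, 100, 6, 10, 55), (216, 102, 8, 7, 43), (168, 108, 15, 19, 163), (223, 133, 33, 33, 388), (130, 134, 92, 58, 1911), (89, 150, 5, 14, 55), (145, 195, 22, 20, 252), (313, 207, 8, 6, 39), (134, 213, 22, 34, 505), (318, 212, 21, 36, 314), (302, 228, 5, 4, 17), (165, 241, 13, 9, 83), (136, 249, 14, 8, 80), (85, 257, 23, 20, 318), (131, 256, 9, 6, 33), (323, 355, 80, 20, 754)]
```

View pics/c6.png

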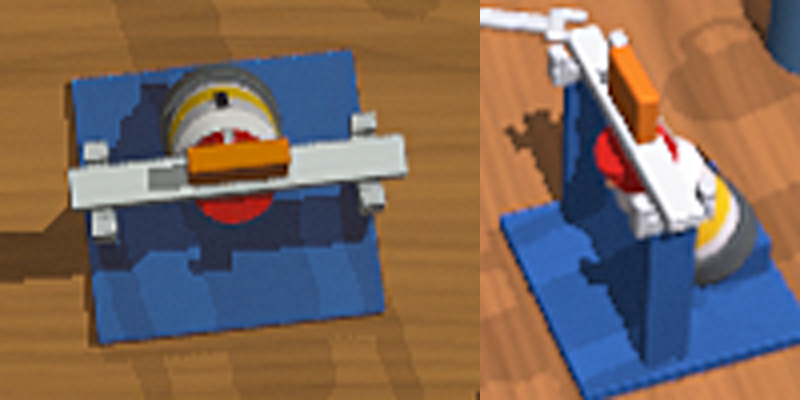

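View pics/top3.png

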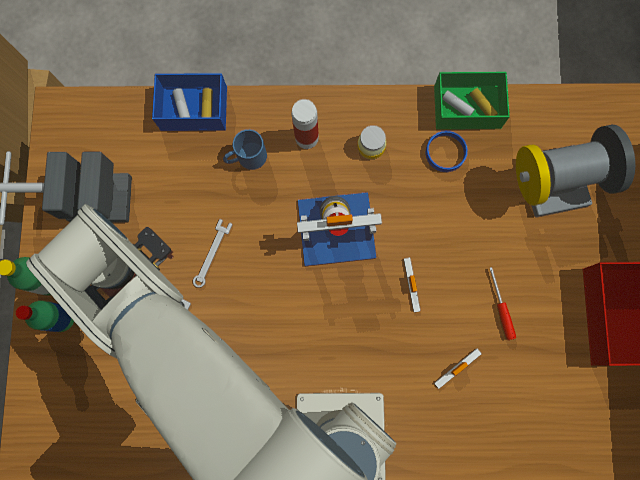

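The bar lies between the horns of both notches (top crop, ends at (70,190) and (405,155)), grip up, with about equal overhang. The other things I can see are where they were, and the gripper is clear.

```bash
python3 -c "
from station import *
print(job_done(),get_time())"
```

```text
the job is handed in; nothing more can be done
the job is handed in; nothing more can be done
```

The cap is screwed tight to its stop, the largest bar lies centred in both notches with its grip up, and the job was handed in at about 26 s (the arm hid the left edge of the bench in the last picture).

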